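# Set the transformer dial to the long scale line and switch on

### The arm

A 6-joint arm with a two-finger parallel gripper is mounted at the origin on a cart in front of the work surface, level with it; the furniture and walls round the work are solid. World frame = base frame: x ahead of the robot, y to its left, z up, the work surface at z = 0. Lengths are in m, angles in degrees, forces in N, time in s.
With the tool pointing down it reaches from about 0.25 to 0.725 m from the base axis. Payload 9.7 kg.
Tool frame: the origin (TCP) lies midway between the tips of the shut fingers; the grasp point (between the pads) lies 19 mm behind it; z points along the fingers, y is the line along which they close (so a half turn about z gives the same grasp; the last joint's range is limited). The gripper opens to 85 mm and grips with 20 to 120 N. Pads are 22 mm wide; open, the fingers measure 114 mm over their backs; the gripper's body (76 mm by 85 mm) begins 54 mm behind the grasp point. The pads swing forward as they close: fully open they stand 13 mm farther back than shut.
Start: joints at [-71.963, 4.979, 10.078, 95.1, 0, 90], TCP at [0.17, -0.523, 0.209] pointing down, gripper open.
Joint ranges: [-179.16, 179.16], [-48.56, 103.87], [-65.8, 70.77], [-126.05, 130.52], [-82.76, 87.17], [-180, 180]. Speed limits (degrees/s): [127.2, 127.2, 147.25, 180, 180, 180].

### API

Orientations are given as [roll, pitch, yaw] about the fixed x, y, z axes, in that order (R = Rz(yaw) Ry(pitch) Rx(roll)).
In Python, from workcell import bot gives the robot as it stands.
- The arm moves only by the shell command python3 -m crank 'ROWS' [FORCE]. ROWS is JSON, a list of rows, each an object with "gripper": the finger opening in mm, from 0 to 85.4; "travel": the shift along the tool's x, y, z in mm, a list of three; "twist": the turn, a rotation vector about the tool's x, y, z in rad, a list of three. In form: [{"gripper": gripper, "travel": [tx, ty, tz], "twist": [rx, ry, rz]}, ...]. A call has 1 to 12 rows; each row shifts and turns the commanded pose from where the row before left it, along the tool's axes as they then stand; what a row does not reach is not made up. A row lasts 1/8 s, in which the tool goes at most 62.5 mm and 10.7 degrees, less where a joint would pass 70% of its speed; a pose out of reach is approached as far as the arm can. A call is refused whole if a number of a shift passes 62.5 or a number of a turn 0.188, either way. A call with a gripper value outside its range is refused whole. The fingers move at their own pace and stop on an object; FORCE is the grip in N (left out, the last holds). Time passes only in rows, so rows that do not move let the fingers close. It gives the time, the measured TCP pose, the force, the opening and the grip force at its end, in the units of the state.
- bot.get_obs(): the state, without advancing time (a new reading comes with each control period).
- bot.camera(name): name is "scene" or "top"; returns the picture (480x640x3 uint8, red, green, blue); there is no depth.
- bot.calibration(name): a dict with "vfov" (degrees; the focal length in pixels is half the picture's height over the tangent of half this angle, whatever the lens; pixels are square), "cx", "cy" (the principal point, pixels), "k1" (the pictures are not rectified: a ray, as slopes to the right and down, at radius r is drawn at 1 + k1 r^2 times it, then the intrinsics apply), "camera_from_world" (4x4, takes a point from world to camera coordinates). Camera axes: x right, y down, z forward; pixel columns grow to the right and rows downward; lengths in m; the calibration is good to about 2 mm. A picture is of the moment at which its call begins. calibration takes no time and is no camera call.
- bot.job_done(): hands the job in; it is judged then, once.
The state is a dict: "time": time; "q": joint angles; "qd": joint speeds; "joint_efforts": joint torques, N m; "ee_pos": TCP position; "tcp_rot": TCP orientation; "wrist_force": force on the tool from outside, world axes, zero at the start; "torque": the same for the moment, N m; "opening": finger opening in m; "grasp_force": force on a finger pad.
Only numpy, scipy, OpenCV 4.12 (cv2) and the standard library are available. Lean on these libraries where they do the work, as an engineer would, in place of code of your own. Each camera call takes 0.05 s, during which the arm holds its last target. There are 200 camera calls.

### The job

With the fingertips, turn the dial on top of the variable transformer (it has a finger tab to push against) until the white index mark on the dial lines up with the one long line on the scale ring (the line with the steel clip). Only then press the round button on the separate button box all the way in, and let it come back out. Nothing is to be pinched or picked up, and leave the tools and parts lying around where they are.

Things in the scene. Friction and masses are not known exactly. Their poses are not given: they have to be found in the camera images.
- transformer: Bench variable transformer: a grey box 165 x 165 mm, fixed to the bench, with a round black dial on top. Origin: centre of its underside, on the dial's vertical axis; x points to its back (away from the robot at yaw 0), z up. The box's top is 66 mm above the bench; on it lies a flat aluminium scale ring (radius 52 to 74 mm, top at 71 mm); inside the ring is the dial, radius 52 mm, its flat face 75 mm above the bench.
- dial (a joint): Angle of the dial about the vertical axis, rad; 0 when the index mark points along the transformer's +x, growing anticlockwise seen from above; stops at -2.2 and 1.7. It turns stiffly (0.06 N m, about 2 N at the finger tab) and stays where it is left.
- index_mark (a point): Outer end of the short white index line on the dial's face, 52 mm from the dial's axis, 75 mm above the bench. The line is 6 mm long and 4 mm wide and lies on the same radius as the finger tab, whose top carries on the line.
- tab_middle (a point): The finger tab: a grey upright fin on the dial, running radially from 14 to 45 mm from the axis, 14 mm thick, its flat sides standing from the dial's face (75 mm) up to 91.5 mm above the bench. This point is on its middle plane, 34 mm from the axis, 83 mm above the bench.
- target_line (a point): Inner end of the long line on the scale ring, 53 mm from the dial's axis, 71.5 mm above the bench. The long line is black, 4 mm wide, 20 mm long and crosses the whole ring to a small steel clip (14 mm wide) on the rim; the 23 other lines, every 15 degrees, are 7 mm long and 1.4 mm wide. The ring is clamped and does not turn.
- button_top (a point): Centre of the top of the round black button (31 mm across), 46.5 mm above the bench when out. It is in the middle of a grey box, 70 x 64 x 34 mm, fixed to the bench to the left or right of the transformer.
- button (a joint): How far the button is pressed, m: 0 out, 0.006 fully in. It is sprung: 1.6 N start it, 4 N take it fully in, and it comes back out when released.
- solder_spool: Bystander: a solder spool standing on its flange, 60 mm wide and 44 mm high. Origin: centre of its underside as it lies.
- board_c1: Bystander: a green circuit board, 74 x 73 x 17 mm. Origin: centre of its underside as it lies.
- side_cutter: Bystander: blue-handled side cutters, 118 mm long. Origin: centre of its underside as it lies.
- terminal_block: Bystander: a small green terminal block, 40 mm long. Origin: centre of its underside as it lies.
- clear_tape: Bystander: a roll of tape lying flat, 74 mm wide, 22 mm high. Origin: centre of its underside as it lies.
- tweezers_1: Bystander: steel tweezers, 125 mm long. Origin: centre of its underside as it lies.
- screwdriver_1: Bystander: a red-handled screwdriver, 170 mm long. Origin: centre of its underside as it lies.

How it is judged:
By the outcome, as a careful person would: the job done as asked, in the order asked, and still so for the second after the job is handed in, with the robot touching nothing.
It also fails if it takes over 54 s, if anything falls off the work surface, if the arm or the gripper's body presses on something with over 40 N, if the wrist force passes 120 N, or if a joint passes its speed limit or range.

## Working session

There is one attempt and no reset: what is moved stays moved. The work goes in short steps, Python scripts to look and compute and a shell command to move; the robot and the scene stay as the last step left them, time stands still between calls to the robot, and variables do not carry over. Pictures are saved under pics/ and viewed, at most 10 in all, crops included, and the job is handed in when it is done.

```bash
mkdir -p pics; cat > h.py <<'E'
import numpy as np, cv2
from workcell import bot
def cal(n):
    c=bot.calibration(n); f=240/np.tan(np.radians(c["vfov"]/2)); return c,f,np.array(c["camera_from_world"])
def proj(n,p):
    c,f,T=cal(n); v=T[:3,:3]@np.array(p,float)+T[:3,3]; s=v[:2]/v[2]; s=s*(1+c["k1"]*(s@s)); return s*f+[c["cx"],c["cy"]]
def unproj(n,uv,z):
    c,f,T=cal(n); d=(np.array(uv,float)-[c["cx"],c["cy"]])/f; s=d.copy()
    for _ in range(30): s=d/(1+c["k1"]*(s@s))
    R=T[:3,:3]; o=-R.T@T[:3,3]; r=R.T@np.array([s[0],s[1],1]); return o+r*(z-o[2])/r[2]
def snap(n,name,crop=None,k=1):
    im=bot.camera(n)[:,:,::-1]
    if crop: x0,y0,x1,y1=crop; im=im[y0:y1,x0:x1]
    im=cv2.resize(im,None,fx=k,fy=k,interpolation=cv2.INTER_CUBIC); cv2.imwrite(f"pics/{name}.png",im)
E
python3 - <<'E'
from h import *
snap("top","t0"); snap("scene","s0"); print(bot.get_obs())
for n in("top","scene"):
    c,f,T=cal(n); print(n,-T[:3,:3].T@T[:3,3],T[:3,:3].round(2).tolist(),f,c["k1"])
E
```

```text
{'time': 0.1, 'q': array([-7.19622546e+01,  5.00822018e+00,  1.00384913e+01,  9.50986064e+01,
       -3.08034532e-04,  9.00018020e+01]), 'qd': array([ 0.0011967 , -0.12586371,  0.21433532, -0.06002599,  0.05940712,
        0.00751376]), 'joint_efforts': array([ 1.52463981e-04, -5.21562660e+01,  4.65652370e+01,  1.59875827e-02,
        3.00391093e-06, -5.67479589e-06]), 'ee_pos': array([ 0.17023191, -0.52275325,  0.20874687]), 'tcp_rot': array([-1.79931665e+02,  3.10183527e-04,  1.80359438e+01]), 'wrist_force': array([ 0.35727591, -0.29387283, -0.59324082]), 'torque': array([0.00178533, 0.01991372, 0.04423258]), 'grasp_force': 0.0, 'opening': 0.0857109790108288}
top [0.25279552 0.0442236  1.65394138] [[0.01, -1.0, 0.02], [-0.99, -0.01, -0.15], [0.15, -0.02, -0.99]] 554.0751954586673 0.055063055283174324
scene [-0.45711879 -0.54869565  0.90962976] [[0.51, -0.86, 0.02], [-0.51, -0.32, -0.8], [0.69, 0.4, -0.6]] 442.36782957390875 -0.11308126818337827
```

View pics/t0.png

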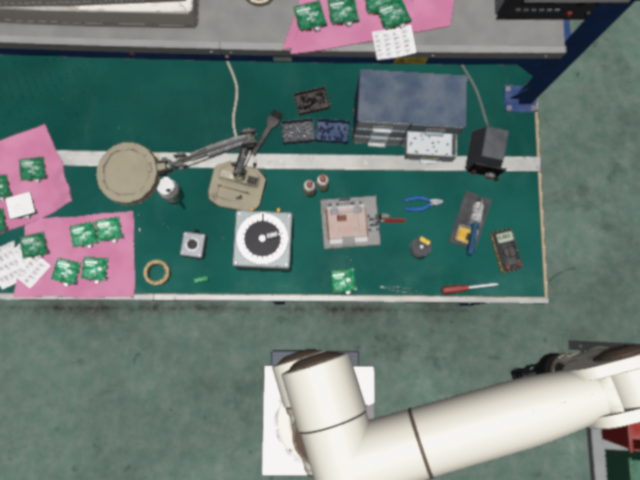

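View pics/s0.png

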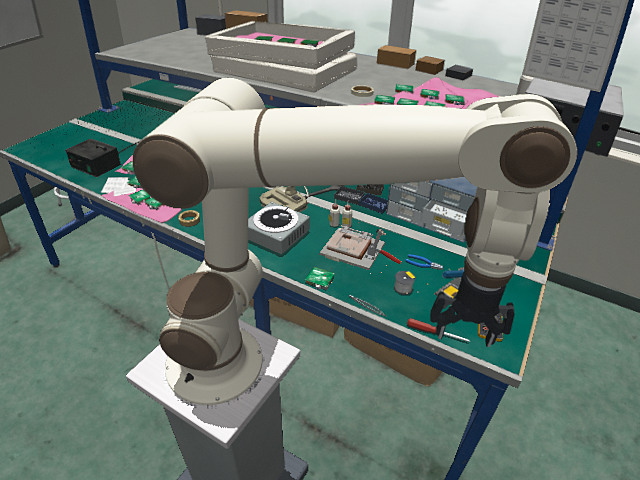

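The top view shows the transformer at about (263,240), the button box at (193,244), and tape and terminal block in front of the button box. Next I'll enlarge that area.

```bash
python3 - <<'E'
from h import *
snap("top","t1",(170,190,300,290),6)
for p,z in(((263,238.5),.075),((193,244),.0465)): print(unproj("top",p,z))
E
```

```text
[0.50861695 0.16386887 0.075     ]
[0.49488852 0.36893456 0.0465    ]
```

View pics/t1.png

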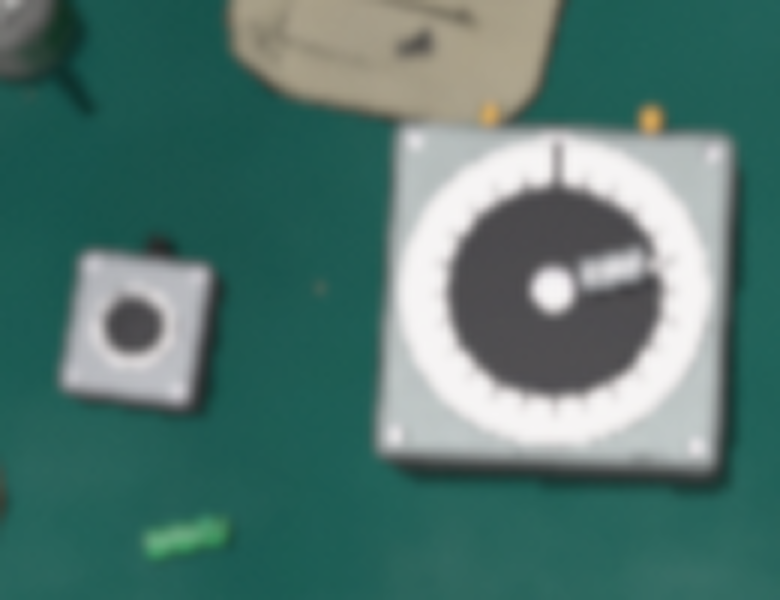

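In the crop the dial centre is (555,291), the long line runs from (558,187) up to (558,143), the mark is at about (655,265) with the tab towards it, and the button is at (134,325).

```bash
cat >> h.py <<'E'
def cr(u,v,x0=170,y0=190,k=6): return ((u+.5)/k-.5+x0,(v+.5)/k-.5+y0)
def ang(p,c): return np.degrees(np.arctan2(p[1]-c[1],p[0]-c[0]))
E
python3 - <<'E'
from h import *
U=lambda u,v,z:unproj("top",cr(u,v),z)[:2]
c=U(555,291,.075); b=U(134,325,.0465)
print("c",c,"b",b)
for n,p in dict(mark=U(655,265,.075),tabend=U(640,264,.0915),li=U(558,187,.0715),lo=U(558,143,.0715)).items():
    print(n,p,np.hypot(*(p-c)),ang(p,c))
print("dial diam",U(662,291,.075)-U(448,291,.075),U(555,396,.075)-U(555,186,.075))
q=[U(400,125,.066),U(735,135,.066),U(718,470,.066),U(378,455,.066)]
print(np.mean(q,0),[np.hypot(*(q[i]-q[i-1])) for i in range(4)], ang(q[0],q[3]),ang(q[1],q[2]))
E
```

```text
c [0.50980555 0.16652764] b [0.49559389 0.37208971]
mark [0.52297464 0.11881863] 0.049493184488846174 -74.56892522551377
tabend [0.52055881 0.1251755 ] 0.04272742125828715 -75.42356566209814
li [0.56132826 0.16643408] 0.05152279935523788 -0.10404969962535413
lo [0.58302257 0.16688681] 0.07321790075031342 0.2810625402492633
dial diam [ 0.00106156 -0.1024379 ] [-0.1021369  -0.00218522]
[0.50934221 0.16567227] [np.float64(0.16134862253501558), np.float64(0.16261316948508764), np.float64(0.16413280778419512), np.float64(0.16260353452578463)] -2.0920067760578682 -2.0862848626200896
```

```bash
python3 -m crank '[{"gripper":0,"travel":[30,-1,0],"twist":[0,0,-0.055]},{"gripper":0,"travel":[55.5,-2.8,0],"twist":[0,0,-0.101]},{"gripper":0,"travel":[55.5,-2.8,0],"twist":[0,0,-0.101]},{"gripper":0,"travel":[55.5,-2.8,0],"twist":[0,0,-0.101]},{"gripper":0,"travel":[55.5,-2.8,0],"twist":[0,0,-0.101]},{"gripper":0,"travel":[55.5,-2.8,0],"twist":[0,0,-0.101]},{"gripper":0,"travel":[55.5,-2.8,0],"twist":[0,0,-0.101]},{"gripper":0,"travel":[55.5,-2.8,0],"twist":[0,0,-0.101]},{"gripper":0,"travel":[55.5,-2.8,0],"twist":[0,0,-0.101]},{"gripper":0,"travel":[55.5,-2.8,0],"twist":[0,0,-0.101]},{"gripper":0,"travel":[55.5,-2.8,0],"twist":[0,0,-0.101]},{"gripper":0,"travel":[55.5,-2.8,0],"twist":[0,0,-0.101]}]' | tail -c 600
python3 - <<'E'
from h import *
print(bot.get_obs())
E
```

```text
time: 1.65
ee_pos: [0.5481, -0.0472, 0.2089]
tcp_rot: [-180.0, -0.0, 85.0]
wrist_force: [0.6, 0.2, 0.2]
opening: 0.0001
grasp_force: 0.0
{'time': 1.65, 'q': array([-4.92209767e+00,  5.01500398e+00,  1.00634704e+01,  9.50803269e+01,
        1.04225457e-03,  9.00450110e+01]), 'qd': array([46.26951409,  0.07559594,  0.07225431, -0.04674735,  0.12784571,
        0.06793403]), 'joint_efforts': array([-6.52711809e+00, -5.33633387e+01,  4.63388515e+01,  4.12026281e-01,
       -1.29103314e-04, -1.06989504e-03]), 'ee_pos': array([ 0.54805538, -0.04719225,  0.20890538]), 'tcp_rot': array([-1.79968139e+02, -1.01722480e-03,  8.50328907e+01]), 'wrist_force': array([0.58201332, 0.21967594, 0.20289381]), 'torque': array([-0.01105597, -0.06465675,  0.00119706]), 'grasp_force': 0.0, 'opening': 0.00012754447847517788}
```

```bash
cat >> h.py <<'E'
def rows(tgt,yaw,n):
    o=bot.get_obs(); p=o["ee_pos"]; y0=o["tcp_rot"][2]; dy=(yaw-y0+180)%360-180
    for i in range(n):
        a=np.radians(y0+dy*i/n); d=(np.array(tgt)-p)/n*1000
        print((np.array([[np.cos(a),np.sin(a),0],[np.sin(a),-np.cos(a),0],[0,0,-1]])@d).round(1), round(-np.radians(dy/n),3))
E
python3 - <<'E'
from h import *
rows([.4874,.1249,.13],105,4)
E
```

```text
[ 41.5 -18.8  19.7] -0.087
[ 43.  -15.1  19.7] -0.087
[ 44.2 -11.3  19.7] -0.087
[45.  -7.5 19.7] -0.087
```

```bash
python3 -m crank '[{"gripper":0,"travel":[41.5,-18.8,19.7],"twist":[0,0,-0.087]},{"gripper":0,"travel":[43,-15.1,19.7],"twist":[0,0,-0.087]},{"gripper":0,"travel":[44.2,-11.3,19.7],"twist":[0,0,-0.087]},{"gripper":0,"travel":[45,-7.5,19.7],"twist":[0,0,-0.087]},{"gripper":0,"travel":[0,0,0],"twist":[0,0,0]},{"gripper":0,"travel":[0,0,0],"twist":[0,0,0]}]'
python3 - <<'E'
from h import *
snap("scene","s1",(230,160,340,260),6)
E
```

```text
time: 2.4
ee_pos: [0.488, 0.1231, 0.1308]
tcp_rot: [180.0, 0.0, 104.8]
wrist_force: [-0.1, -0.8, 0.1]
opening: 0.0002
grasp_force: 0.0
```

View pics/s1.png

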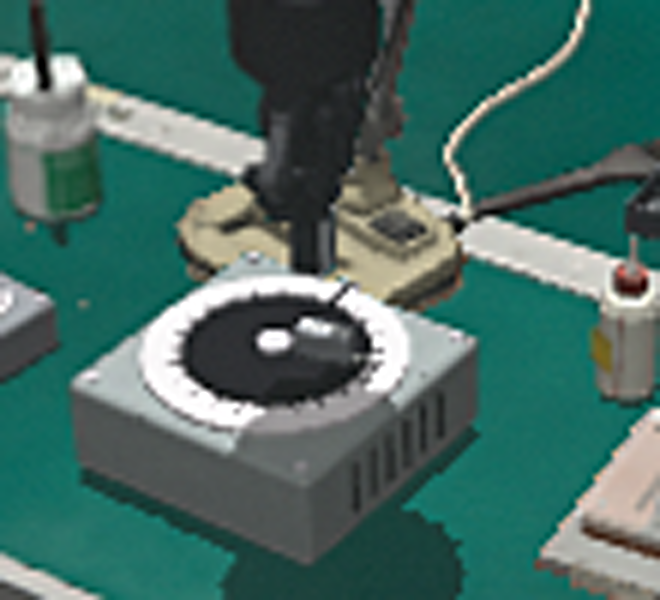

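The crop shows the shut fingertips over the clear area of the dial next to the tab (fingertips at (313,270), tab at (325,338)). I'll descend and approach the tab.

```bash
python3 -m crank '[{"gripper":0,"travel":[1,0,20],"twist":[0,0,0]},{"gripper":0,"travel":[1,0,20],"twist":[0,0,0]},{"gripper":0,"travel":[0,0,10.5],"twist":[0,0,0]},{"gripper":0,"travel":[0,0,0],"twist":[0,0,0]},{"gripper":0,"travel":[0,4,0],"twist":[0,0,0]},{"gripper":0,"travel":[0,4,0],"twist":[0,0,0]},{"gripper":0,"travel":[0,0,0],"twist":[0,0,0]}]'
python3 - <<'E'
from h import *
C=np.array([.5095,.166]); p=bot.get_obs()["ee_pos"][:2]
a=np.radians(-75.2); r=np.array([np.cos(a),np.sin(a)]); t=np.array([-r[1],r[0]])
d=p-C; rad,tan=d@r,d@t; print("radial,tang",rad,tan)
# centre in tool coords: x=-r,y=t
c=np.array([rad,-.0215])*1000
for w in(.1,.12): # turn -w about tool z
    R=np.array([[np.cos(w),np.sin(w)],[-np.sin(w),np.cos(w)]]); cc=np.array([c[0],21.5]); print(w,cc-R@cc)
E
```

```text
time: 3.32
ee_pos: [0.4956, 0.1274, 0.0805]
tcp_rot: [180.0, -0.0, 104.8]
wrist_force: [-0.0, 1.5, 0.1]
opening: 0.0001
grasp_force: 0.0
radial,tang 0.033809039488931554 -0.02330557342608342
0.1 [-1.97751408  3.48268237]
0.12 [-2.33067934  4.20196907]
```

```bash
python3 -m crank '[{"gripper":0,"travel":[-2.3,5,0],"twist":[0,0,-0.12]},{"gripper":0,"travel":[-2.3,4.2,0],"twist":[0,0,-0.12]},{"gripper":0,"travel":[-2.3,4.2,0],"twist":[0,0,-0.12]},{"gripper":0,"travel":[-2.3,4.2,0],"twist":[0,0,-0.12]},{"gripper":0,"travel":[-2.3,4.2,0],"twist":[0,0,-0.12]},{"gripper":0,"travel":[-2.3,4.2,0],"twist":[0,0,-0.12]},{"gripper":0,"travel":[-2.3,4.2,0],"twist":[0,0,-0.12]},{"gripper":0,"travel":[-2.3,4.2,0],"twist":[0,0,-0.12]},{"gripper":0,"travel":[-2.3,4.2,0],"twist":[0,0,-0.12]},{"gripper":0,"travel":[0,0,0],"twist":[0,0,0]}]'
python3 - <<'E'
from h import *
snap("scene","s2",(245,190,305,240),12)
C=np.array([.5095,.166]); o=bot.get_obs(); p=o["ee_pos"][:2]
a=np.radians(o["tcp_rot"][2]+180); r=np.array([np.cos(a),np.sin(a)]); t=np.array([-r[1],r[0]]);d=p-C;print(d@r,d@t)
for an in(0,-13): print(an,[((proj("scene",[C[0]+R*np.cos(np.radians(an)),C[1]+R*np.sin(np.radians(an)),.075])-[245,190]+.5)*12-.5).round(0) for R in(.0,.046,.052)])
E
```

```text
time: 4.58
ee_pos: [0.5359, 0.1372, 0.0801]
tcp_rot: [180.0, -0.0, 166.6]
wrist_force: [-0.8, -0.5, 0.2]
opening: 0.0
grasp_force: 0.0
0.032224168583880504 -0.022005220886907827
0 [array([376., 340.]), array([470., 261.]), array([482., 250.])]
-13 [array([376., 340.]), array([498., 274.]), array([514., 265.])]
```

View pics/s2.png

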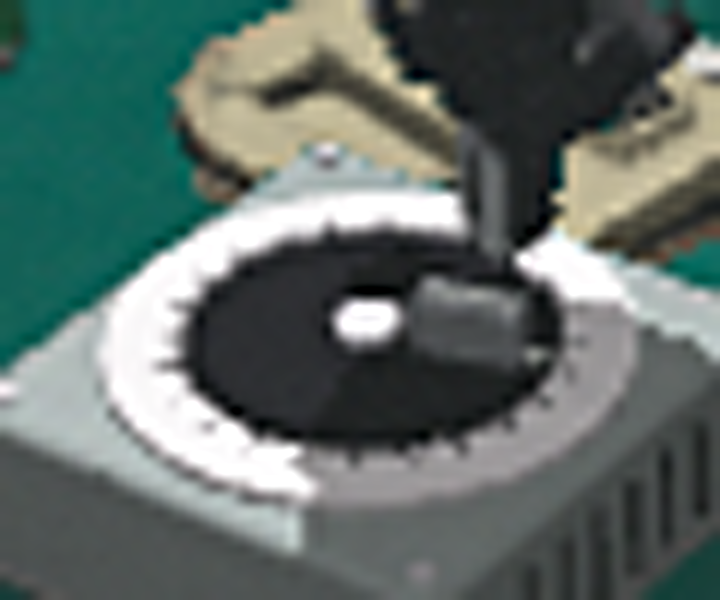

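The crop shows the mark at about (540,355), so the dial seems not to have turned as far as expected. The fingertip is at about (500,255). I'll check this against projections.

```bash
python3 - <<'E'
from h import *
C=np.array([.5095,.166])
k=lambda p:((proj("scene",p)-[245,190]+.5)*12-.5).round(0)
o=bot.get_obs();print("tcp",k(o["ee_pos"]),o["ee_pos"])
for a in(-75,-60,-45,-30): print(a,k([C[0]+.052*np.cos(np.radians(a)),C[1]+.052*np.sin(np.radians(a)),.075]),k([C[0]+.045*np.cos(np.radians(a)),C[1]+.045*np.sin(np.radians(a)),.0915]))
for a in(0,90,180,270): print("ring",a,k([C[0]+.074*np.cos(np.radians(a)),C[1]+.074*np.sin(np.radians(a)),.071]))
print(unproj("scene",((540.5/12-.5+245),(355.5/12-.5+190)),.075), unproj("scene",((495.5/12-.5+245),(255.5/12-.5+190)),.080))
snap("top","t2",(220,180,310,285),5.7)
E
```

```text
tcp [516. 311.] [0.53570931 0.13709154 0.0801183 ]
-75 [555. 372.] [530. 318.]
-60 [565. 344.] [538. 294.]
-45 [561. 316.] [535. 270.]
-30 [545. 290.] [522. 247.]
ring 0 [526. 226.]
ring 90 [160. 271.]
ring 180 [216. 487.]
ring 270 [602. 436.]
[0.52751745 0.12379875 0.075     ] [0.55543989 0.15737483 0.08      ]
```

View pics/t2.png

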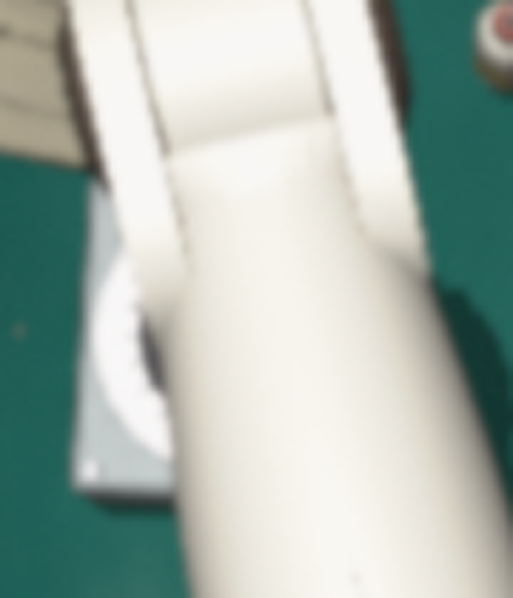

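```bash
python3 - <<'E'
from h import *
C=np.array([.5095,.166])
for z in(.131,.141,.151):print(((proj("scene",[.488,.1231,z])-[230,160]+.5)*6-.5).round(0))
im=cv2.imread("pics/s2.png").astype(float)
b=cv2.convertScaleAbs(im,alpha=3.0,beta=0)
a=cv2.convertScaleAbs(cv2.imread("pics/s1.png")[200:400,200:430].astype(float),alpha=3)
a=cv2.resize(a,(400,348)); b=cv2.resize(b[180:400,300:620],(400,275))
cv2.imwrite("pics/cmp.png",np.vstack([a,b][:2])[:600])
E
```

```text
[317. 307.]
[317. 291.]
[316. 275.]
```

View pics/cmp.png

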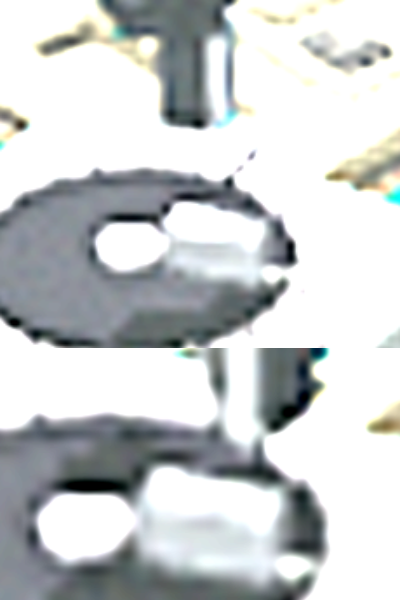

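The brightened crops show the real fingertips about 16–20 mm above where the reported TCP projects: s1 row 272, against 307 predicted. So the fingers passed over the tab and the dial did not move. I'll go back above the start pose and find the dial's face by touch.

```bash
python3 -m crank '[{"gripper":0,"travel":[0,0,-15],"twist":[0,0,0]},{"gripper":0,"travel":[0,0,-10],"twist":[0,0,0]},{"gripper":0,"travel":[0,0,0],"twist":[0,0,0]}]'
python3 - <<'E'
from h import *
rows([.4893,.1254,.105],105,6)
E
```

```text
time: 5.05
ee_pos: [0.5365, 0.1372, 0.1067]
tcp_rot: [179.9, 0.1, 166.6]
wrist_force: [-0.2, 0.0, -0.0]
opening: 0.0
grasp_force: 0.0
[ 7.2 -3.7  0.3] 0.179
[ 6.4 -4.9  0.3] 0.179
[ 5.4 -6.   0.3] 0.179
[ 4.3 -6.9  0.3] 0.179
[ 3.  -7.5  0.3] 0.179
[ 1.6 -7.9  0.3] 0.179
```

```bash
python3 -m crank '[{"gripper":0,"travel":[7.2,-3.7,0.3],"twist":[0,0,0.179]},{"gripper":0,"travel":[6.4,-4.9,0.3],"twist":[0,0,0.179]},{"gripper":0,"travel":[5.4,-6,0.3],"twist":[0,0,0.179]},{"gripper":0,"travel":[4.3,-6.9,0.3],"twist":[0,0,0.179]},{"gripper":0,"travel":[3,-7.5,0.3],"twist":[0,0,0.179]},{"gripper":0,"travel":[1.6,-7.9,0.3],"twist":[0,0,0.179]},{"gripper":0,"travel":[0,0,15],"twist":[0,0,0]},{"gripper":0,"travel":[0,0,12],"twist":[0,0,0]},{"gripper":0,"travel":[0,0,8],"twist":[0,0,0]},{"gripper":0,"travel":[0,0,0],"twist":[0,0,0]},{"gripper":0,"travel":[0,0,0],"twist":[0,0,0]}]'
python3 -m crank '[{"gripper":0,"travel":[0,0,1.5],"twist":[0,0,0]},{"gripper":0,"travel":[0,0,1.5],"twist":[0,0,0]},{"gripper":0,"travel":[0,0,0],"twist":[0,0,0]}]'
```

```text
time: 6.42
ee_pos: [0.4889, 0.1254, 0.0685]
tcp_rot: [180.0, 0.0, 105.2]
wrist_force: [0.1, -1.4, -0.7]
opening: 0.0001
grasp_force: 0.0
time: 6.8
ee_pos: [0.4886, 0.1254, 0.0652]
tcp_rot: [-180.0, -0.0, 105.1]
wrist_force: [-0.3, 0.3, -1.3]
opening: -0.0006
grasp_force: 0.0
```

```bash
python3 -m crank '[{"gripper":0,"travel":[0,0,1.5],"twist":[0,0,0]},{"gripper":0,"travel":[0,0,1.5],"twist":[0,0,0]},{"gripper":0,"travel":[0,0,0],"twist":[0,0,0]}]'
```

```text
time: 7.18
ee_pos: [0.4886, 0.1253, 0.0621]
tcp_rot: [-180.0, -0.0, 105.1]
wrist_force: [-0.4, -0.2, 0.2]
opening: 0.0001
grasp_force: 0.0
```

```bash
python3 -m crank '[{"gripper":0,"travel":[0,0,1],"twist":[0,0,0]},{"gripper":0,"travel":[0,0,1],"twist":[0,0,0]},{"gripper":0,"travel":[0,0,0],"twist":[0,0,0]}]'; python3 -m crank '[{"gripper":0,"travel":[0,0,1],"twist":[0,0,0]},{"gripper":0,"travel":[0,0,0.5],"twist":[0,0,0]},{"gripper":0,"travel":[0,0,0],"twist":[0,0,0]}]'|grep -E "ee_pos|force"
```

```text
time: 7.55
ee_pos: [0.4886, 0.1254, 0.0602]
tcp_rot: [-180.0, -0.0, 105.1]
wrist_force: [0.3, -0.1, -0.4]
opening: -0.0001
grasp_force: 0.0
ee_pos: [0.4886, 0.1254, 0.0587]
wrist_force: [-0.0, 0.2, 0.3]
grasp_force: 0.0
```

```bash
python3 -m crank '[{"gripper":0,"travel":[0,4,0],"twist":[0,0,0]},{"gripper":0,"travel":[0,4,0],"twist":[0,0,0]},{"gripper":0,"travel":[-2.3,5,0],"twist":[0,0,-0.12]},{"gripper":0,"travel":[-2.3,4.2,0],"twist":[0,0,-0.12]},{"gripper":0,"travel":[-2.3,4.2,0],"twist":[0,0,-0.12]},{"gripper":0,"travel":[0,0,0],"twist":[0,0,0]}]'
```

```text
time: 8.68
ee_pos: [0.5117, 0.1259, 0.0587]
tcp_rot: [-180.0, 0.0, 125.7]
wrist_force: [1.3, -0.1, -0.2]
opening: 0.0002
grasp_force: 0.2
```

```bash
python3 -m crank '[{"gripper":0,"travel":[-2.3,4.2,0],"twist":[0,0,-0.12]},{"gripper":0,"travel":[-2.3,4.2,0],"twist":[0,0,-0.12]}]'; python3 -m crank '[{"gripper":0,"travel":[-2.3,4.2,0],"twist":[0,0,-0.12]},{"gripper":0,"travel":[-2.3,4.2,0],"twist":[0,0,-0.12]}]'|grep -E "ee_pos|rot|wrist"
python3 - <<'E'
from h import *
snap("scene","s3",(245,190,305,240),12)
C=np.array([.5095,.166]); o=bot.get_obs(); p=o["ee_pos"][:2]
a=np.radians(o["tcp_rot"][2]+180); r=np.array([np.cos(a),np.sin(a)]); t=np.array([-r[1],r[0]]);d=p-C;print(d@r,d@t,o["tcp_rot"][2]-180)
E
```

```text
time: 8.93
ee_pos: [0.5207, 0.1275, 0.0588]
tcp_rot: [-180.0, 0.0, 139.5]
wrist_force: [-1.3, -1.4, 0.5]
opening: 0.0001
grasp_force: 1.2
ee_pos: [0.5297, 0.1314, 0.0588]
tcp_rot: [-180.0, 0.0, 153.3]
wrist_force: [0.0, -1.9, 0.8]
0.0336974291430455 -0.021637013125820913 -26.391129527347744
```

View pics/s3.png

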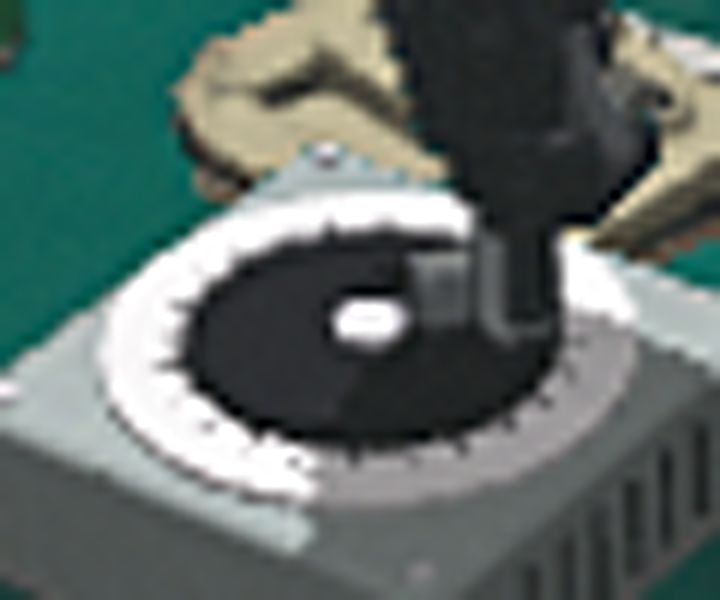

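The crop shows the tab now turned and pushed by the fingertip: the tab is at (440,290) and the fingertip at (515,335). I'll stop a few degrees short, then back off and measure.

```bash
python3 -m crank '[{"gripper":0,"travel":[-2.46,4.48,0],"twist":[0,0,-0.128]},{"gripper":0,"travel":[-2.46,4.48,0],"twist":[0,0,-0.128]},{"gripper":0,"travel":[-2.46,4.48,0],"twist":[0,0,-0.128]},{"gripper":0,"travel":[0,0,0],"twist":[0,0,0]},{"gripper":0,"travel":[0,0,0],"twist":[0,0,0]}]'
python3 - <<'E'
from h import *
C=np.array([.5095,.166]); o=bot.get_obs(); p=o["ee_pos"][:2]
a=np.radians(o["tcp_rot"][2]+180); r=np.array([np.cos(a),np.sin(a)]); t=np.array([-r[1],r[0]]);d=p-C;print(d@r,d@t,o["tcp_rot"][2]-180)
E
python3 -m crank '[{"gripper":0,"travel":[0,-12,0],"twist":[0,0,0]},{"gripper":0,"travel":[0,0,-30],"twist":[0,0,0]},{"gripper":0,"travel":[0,0,-30],"twist":[0,0,0]},{"gripper":0,"travel":[0,0,0],"twist":[0,0,0]}]'
python3 - <<'E'
from h import *
rows([.495,.372,.12],176,6)
E
```

```text
time: 9.85
ee_pos: [0.5406, 0.1419, 0.0588]
tcp_rot: [180.0, -0.0, 175.0]
wrist_force: [-0.3, 0.1, 0.4]
opening: -0.0
grasp_force: 0.2
0.03312745975559204 -0.021299605080512773 -4.992736328782428
time: 10.35
ee_pos: [0.5409, 0.1295, 0.1213]
tcp_rot: [179.9, 0.2, 175.1]
wrist_force: [0.5, -0.7, -0.1]
opening: -0.0002
grasp_force: 0.0
[11.  39.6  0.2] -0.002
[10.9 39.7  0.2] -0.002
[10.8 39.7  0.2] -0.002
[10.7 39.7  0.2] -0.002
[10.6 39.7  0.2] -0.002
[10.5 39.8  0.2] -0.002
```

```bash
python3 -m crank '[{"gripper":0,"travel":[11,39.6,0],"twist":[0,0,0]},{"gripper":0,"travel":[11,39.6,0],"twist":[0,0,0]},{"gripper":0,"travel":[11,39.6,0],"twist":[0,0,0]},{"gripper":0,"travel":[11,39.6,0],"twist":[0,0,0]},{"gripper":0,"travel":[11,39.6,0],"twist":[0,0,0]},{"gripper":0,"travel":[11,39.6,0],"twist":[0,0,0]},{"gripper":0,"travel":[0,0,0],"twist":[0,0,0]}]'
python3 - <<'E'
from h import *
snap("top","t3",(235,205,295,250),12)
E
```

```text
time: 11.22
ee_pos: [0.4926, 0.3737, 0.1173]
tcp_rot: [-180.0, -0.1, 175.4]
wrist_force: [-1.1, 0.1, -0.1]
opening: -0.0002
grasp_force: 0.0
```

View pics/t3.png

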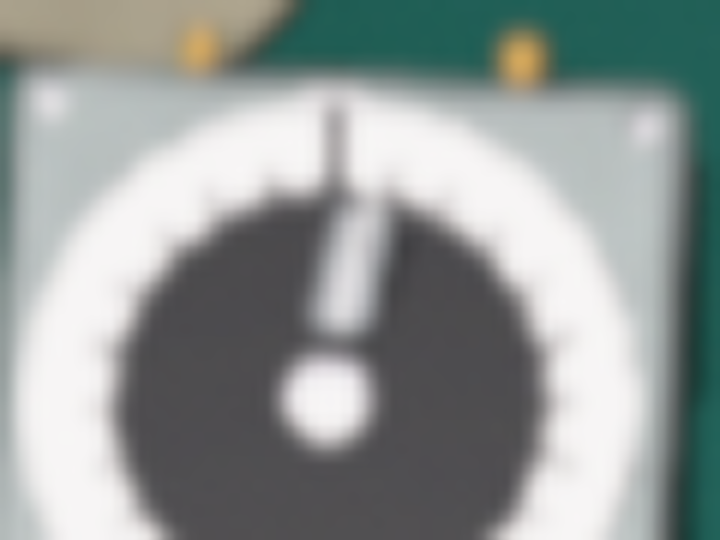

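Crop: the tab runs from (341,330) to (374,205) with the mark at its end. The long line runs from (337,185) to (337,105), and the dial centre is about (330,403). The tab is still clockwise of the line.

```bash
python3 - <<'E'
from h import *
U=lambda u,v,z:unproj("top",cr(u,v,235,205,12),z)[:2]
c=np.array([.5095,.166])
im=cv2.imread("pics/t3.png").astype(float)
# sub-pixel centrelines by intensity moments on rows
g=im.mean(2); 
P=[]
for v in range(230,320,10):
    s=g[v,300:410]; w=np.clip(s-120,0,None); P.append((300+(w*np.arange(110)).sum()/w.sum(),v))
P=np.array(P); print(P[[0,-1]].round(1))
Q=np.array([U(u,v,.0915) for u,v in P]); print("tab",Q[[0,-1]],"dir",ang(Q[0],Q[-1]),"from c",ang(Q.mean(0),c),np.hypot(*(Q.mean(0)-c)))
L=[]
for v in range(115,180,8):
    s=g[v,310:362]; w=np.clip(200-s,0,None); L.append((310+(w*np.arange(52)).sum()/w.sum(),v))
L=np.array(L); print(L[[0,-1]].round(1))
q=np.array([U(u,v,.0715) for u,v in L]); print("line",q[[0,-1]],ang(q[0],q[-1]),ang(q.mean(0),c))
print("c from dial edges",U(114,403,.075),U(545,403,.075),U(330,190,.075), "mark",[ (U(374,v,.075),ang(U(374,v,.075),c)) for v in(200,)])
E
```

```text
[[359.3 230. ]
 [342.4 310. ]]
tab [[0.54887214 0.15929149]
 [0.52945763 0.1628959 ]] dir -10.517523043375427 from c -9.061149644164518 0.0300323956386089
[[334.9 115. ]
 [334.1 179. ]]
line [[0.58091898 0.16721862]
 [0.5651366  0.16709576]] 0.44601576875259324 0.9945749930082312
c from dial edges [0.50914692 0.21827871] [0.51021566 0.11512522] [0.56173289 0.16775029] mark [(array([0.55939808, 0.15711579]), np.float64(-10.095554504240233))]
```

```bash
python3 - <<'E'
from h import *
print(bot.get_obs()["q"][5]); rows([.5397,.1319,.12],175,6)
E
```

```text
41.75796187947234
[-11.  -39.3  -0.4] 0.001
[-11.1 -39.3  -0.4] 0.001
[-11.1 -39.3  -0.4] 0.001
[-11.1 -39.3  -0.4] 0.001
[-11.2 -39.3  -0.4] 0.001
[-11.2 -39.3  -0.4] 0.001
```

```bash
python3 -m crank '[{"gripper":0,"travel":[-11.1,-39.3,-0.4],"twist":[0,0,0.001]},{"gripper":0,"travel":[-11.1,-39.3,-0.4],"twist":[0,0,0.001]},{"gripper":0,"travel":[-11.1,-39.3,-0.4],"twist":[0,0,0.001]},{"gripper":0,"travel":[-11.1,-39.3,-0.4],"twist":[0,0,0.001]},{"gripper":0,"travel":[-11.1,-39.3,-0.4],"twist":[0,0,0.001]},{"gripper":0,"travel":[-11.1,-39.3,-0.4],"twist":[0,0,0.001]},{"gripper":0,"travel":[0,0,30],"twist":[0,0,0]},{"gripper":0,"travel":[0,0,20],"twist":[0,0,0]},{"gripper":0,"travel":[0,0,10],"twist":[0,0,0]},{"gripper":0,"travel":[0,0,0],"twist":[0,0,0]},{"gripper":0,"travel":[0,0,0],"twist":[0,0,0]}]'
python3 - <<'E'
from h import *
c=np.array([.5097,.1667]);a=np.radians(5.85); r=np.array([np.cos(a),np.sin(a)]); t=np.array([-r[1],r[0]])
rows([*(c+.0329*r-.0220*t),.0588],185.85,4)
E
```

```text
time: 12.65
ee_pos: [0.5404, 0.1314, 0.0621]
tcp_rot: [180.0, 0.1, 174.9]
wrist_force: [0.1, -0.7, -0.8]
opening: 0.0
grasp_force: 0.0
[-0.7  4.3  0.8] -0.048
[-0.9  4.2  0.8] -0.048
[-1.1  4.2  0.8] -0.048
[-1.3  4.1  0.8] -0.048
```

Push, check the pose, then back off and look again from above.

```bash
python3 -m crank '[{"gripper":0,"travel":[-0.7,4.3,0.8],"twist":[0,0,-0.048]},{"gripper":0,"travel":[-0.9,4.2,0.8],"twist":[0,0,-0.048]},{"gripper":0,"travel":[-1.1,4.2,0.8],"twist":[0,0,-0.048]},{"gripper":0,"travel":[-1.3,4.1,0.8],"twist":[0,0,-0.048]},{"gripper":0,"travel":[0,0,0],"twist":[0,0,0]},{"gripper":0,"travel":[0,0,0],"twist":[0,0,0]}]'
python3 - <<'E'
from h import *
c=np.array([.5097,.1667]); o=bot.get_obs(); d=o["ee_pos"][:2]-c
a=np.radians(o["tcp_rot"][2]+180); r=np.array([np.cos(a),np.sin(a)]); t=np.array([-r[1],r[0]]);print(d@r,d@t,np.degrees(a)%360)
E
```

```text
time: 13.4
ee_pos: [0.5445, 0.1482, 0.0585]
tcp_rot: [180.0, 0.0, -174.1]
wrist_force: [0.8, -0.7, 0.5]
opening: -0.0002
grasp_force: 0.7
0.03270982763228028 -0.021905371340982884 5.858278600285388
```

```bash
python3 -m crank '[{"gripper":0,"travel":[0,-12,0],"twist":[0,0,0]},{"gripper":0,"travel":[0,0,-30],"twist":[0,0,0]},{"gripper":0,"travel":[0,0,-30],"twist":[0,0,0]},{"gripper":0,"travel":[0,0,0],"twist":[0,0,0]}]' | grep ee_pos
python3 - <<'E'
from h import *
rows([.4956,.372,.12],185.9,6)
E
```

```text
ee_pos: [0.5467, 0.1359, 0.1204]
[ 4.4 40.   0.1] -0.0
[ 4.4 40.   0.1] -0.0
[ 4.4 40.   0.1] -0.0
[ 4.4 40.   0.1] -0.0
[ 4.4 40.   0.1] -0.0
[ 4.4 40.   0.1] -0.0
```

```bash
python3 -m crank '[{"gripper":0,"travel":[4.4,40,0],"twist":[0,0,0]},{"gripper":0,"travel":[4.4,40,0],"twist":[0,0,0]},{"gripper":0,"travel":[4.4,40,0],"twist":[0,0,0]},{"gripper":0,"travel":[4.4,40,0],"twist":[0,0,0]},{"gripper":0,"travel":[4.4,40,0],"twist":[0,0,0]},{"gripper":0,"travel":[4.4,40,0],"twist":[0,0,0]},{"gripper":0,"travel":[0,0,0],"twist":[0,0,0]},{"gripper":0,"travel":[0,0,0],"twist":[0,0,0]}]'
python3 - <<'E'
from h import *
snap("top","t4",(235,205,295,250),12)
U=lambda u,v,z:unproj("top",cr(u,v,235,205,12),z)[:2]
c=np.array([.5097,.1667]); g=cv2.imread("pics/t4.png").astype(float).mean(2)
P=[];L=[]
for v in range(230,320,10):
    s=g[v,280:390]; w=np.clip(s-120,0,None); P.append((280+(w*np.arange(110)).sum()/w.sum(),v))
for v in range(115,180,8):
    s=g[v,310:362]; w=np.clip(200-s,0,None); L.append((310+(w*np.arange(52)).sum()/w.sum(),v))
Q=np.array([U(u,v,.0915) for u,v in P]); q=np.array([U(u,v,.0715) for u,v in L])
print("tab",ang(Q[0],Q[-1]),ang(Q.mean(0),c),"line",ang(q[0],q[-1]),ang(q.mean(0),c),P[[0,-1]],L[[0,-1]])
E
```

```text
time: 14.9
ee_pos: [0.4944, 0.3715, 0.1171]
tcp_rot: [-179.9, -0.1, -174.1]
wrist_force: [0.6, 0.7, -0.3]
opening: -0.0003
grasp_force: 0.0Traceback (most recent call last):
  File "<stdin>", line 11, in <module>
TypeError: list indices must be integers or slices, not list
```

View pics/t4.png

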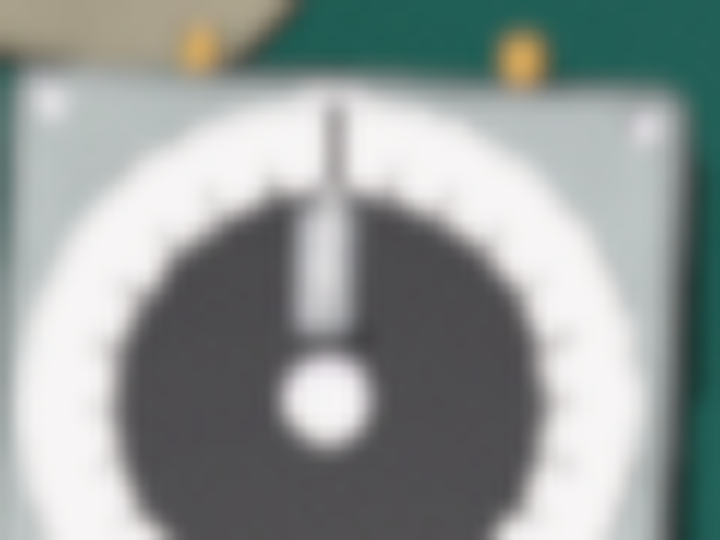

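The index at the tab's end (about (333,200)) now meets the long line at (336,180). I'll get the numbers.

```bash
python3 - <<'E'
from h import *
U=lambda u,v,z:unproj("top",cr(u,v,235,205,12),z)[:2]
c=np.array([.5097,.1667]); g=cv2.imread("pics/t4.png").astype(float).mean(2)
def cen(rs,a,b,f): return np.array([(a+(f(g[v,a:b])*np.arange(b-a)).sum()/f(g[v,a:b]).sum(),v) for v in rs])
P=cen(range(230,320,10),280,390,lambda s:np.clip(s-120,0,None)); L=cen(range(115,180,8),310,362,lambda s:np.clip(200-s,0,None))
Q=np.array([U(u,v,.0915) for u,v in P]); q=np.array([U(u,v,.0715) for u,v in L])
print("tab",ang(Q[0],Q[-1]),ang(Q.mean(0),c),"line",ang(q[0],q[-1]),ang(q.mean(0),c))
for v in (196,200,204): print(v,cen([v],305,365,lambda s:np.clip(s-140,0,None)))
rows([.4956,.372,.08],185.9,3)
E
```

```text
tab -0.8224275029065338 1.8023489314261347 line 1.3243810215216687 0.3305922048893155
196 [[331.21981666 196.        ]]
200 [[328.25048497 200.        ]]
204 [[328.0545676 204.       ]]
[-0.3  0.2 12.5] -0.0
[-0.3  0.2 12.5] -0.0
[-0.3  0.2 12.5] -0.0
```

The tab and mark are at about 0.5° and the line at about 0.3–0.9°, so they are aligned. Now the button.

```bash
python3 -m crank '[{"gripper":0,"travel":[-1,0.5,30],"twist":[0,0,0]},{"gripper":0,"travel":[0,0,30],"twist":[0,0,0]},{"gripper":0,"travel":[0,0,20],"twist":[0,0,0]},{"gripper":0,"travel":[0,0,5],"twist":[0,0,0]},{"gripper":0,"travel":[0,0,0],"twist":[0,0,0]},{"gripper":0,"travel":[0,0,0],"twist":[0,0,0]}]'
for i in 1 2; do :; done
python3 -m crank '[{"gripper":0,"travel":[0,0,1.5],"twist":[0,0,0]},{"gripper":0,"travel":[0,0,1.5],"twist":[0,0,0]},{"gripper":0,"travel":[0,0,0],"twist":[0,0,0]}]' | grep -E "pos|wrist"
```

```text
time: 15.7
ee_pos: [0.4961, 0.373, 0.0342]
tcp_rot: [180.0, 0.1, -174.1]
wrist_force: [-0.0, -0.4, -0.0]
opening: 0.0
grasp_force: 0.0
ee_pos: [0.4954, 0.3729, 0.0299]
wrist_force: [-0.6, 0.6, -0.3]
```

```bash
python3 -m crank '[{"gripper":0,"travel":[0,0,1.5],"twist":[0,0,0]},{"gripper":0,"travel":[0,0,1.5],"twist":[0,0,0]},{"gripper":0,"travel":[0,0,0],"twist":[0,0,0]}]' | grep -E "pos|wrist"
python3 -m crank '[{"gripper":0,"travel":[0,0,1.5],"twist":[0,0,0]},{"gripper":0,"travel":[0,0,1.5],"twist":[0,0,0]},{"gripper":0,"travel":[0,0,0],"twist":[0,0,0]}]' | grep -E "pos|wrist"
```

```text
ee_pos: [0.4954, 0.3728, 0.0268]
wrist_force: [-0.2, 0.5, 0.5]
ee_pos: [0.4955, 0.3729, 0.024]
wrist_force: [0.4, 0.2, 2.2]
```

```bash
python3 -m crank '[{"gripper":0,"travel":[0,0,1.5],"twist":[0,0,0]},{"gripper":0,"travel":[0,0,1.5],"twist":[0,0,0]},{"gripper":0,"travel":[0,0,0],"twist":[0,0,0]}]' | grep -E "pos|wrist"
python3 -m crank '[{"gripper":0,"travel":[0,0,1.5],"twist":[0,0,0]},{"gripper":0,"travel":[0,0,0],"twist":[0,0,0]}]' | grep -E "pos|wrist"
```

```text
ee_pos: [0.4955, 0.373, 0.021]
wrist_force: [-0.9, -0.3, 3.5]
ee_pos: [0.4956, 0.373, 0.0195]
wrist_force: [-0.4, -0.1, 4.2]
```

```bash
python3 -m crank '[{"gripper":0,"travel":[0,0,1],"twist":[0,0,0]},{"gripper":0,"travel":[0,0,0],"twist":[0,0,0]},{"gripper":0,"travel":[0,0,0],"twist":[0,0,0]}]' | grep -E "pos|wrist"
```

```text
ee_pos: [0.4956, 0.373, 0.0187]
wrist_force: [-0.7, -0.9, 5.1]
```

```bash
python3 -m crank '[{"gripper":0,"travel":[0,0,1],"twist":[0,0,0]},{"gripper":0,"travel":[0,0,0],"twist":[0,0,0]},{"gripper":0,"travel":[0,0,0],"twist":[0,0,0]}]' | grep -E "pos|wrist"
```

```text
ee_pos: [0.4956, 0.373, 0.0186]
wrist_force: [-3.3, -3.7, 11.3]
```

The button is hard on its stop: 11 N, with no further travel. Next I'll release it, retreat and check.

```bash
python3 -m crank '[{"gripper":0,"travel":[0,0,-5],"twist":[0,0,0]},{"gripper":0,"travel":[0,0,-15],"twist":[0,0,0]},{"gripper":0,"travel":[0,0,-40],"twist":[0,0,0]},{"gripper":0,"travel":[0,0,-40],"twist":[0,0,0]},{"gripper":0,"travel":[0,0,0],"twist":[0,0,0]},{"gripper":0,"travel":[0,0,0],"twist":[0,0,0]},{"gripper":0,"travel":[0,0,0],"twist":[0,0,0]}]'
python3 - <<'E'
from h import *
a=cv2.imread("pics/t4.png").astype(int); snap("top","t5",(235,205,295,250),12); b=cv2.imread("pics/t5.png").astype(int)
print("dial diff",np.abs(a-b)[90:450,100:560].max())
bot.job_done(); print(bot.get_obs()["time"])
E
```

```text
time: 19.08
ee_pos: [0.4949, 0.3725, 0.1161]
tcp_rot: [-179.9, -0.1, -174.1]
wrist_force: [-1.2, -0.6, 1.0]
opening: 0.0002
grasp_force: 0.0
dial diff 3
the job is handed in; nothing more can be done
the job is handed in; nothing more can be done
```

The dial's index mark is on the long line to within about 1°. After that I pressed the button to its stop (11 N) and released it, though I did not check by picture that it came back out. The job was handed in at about 19 s with the arm clear of everything.

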